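Release a glued ship hull from a wedge clamp

ROBOT

A 7-joint arm with a two-finger parallel gripper is mounted at the origin on a cart in front of the work surface, level with it; the furniture and walls round the work are solid. World frame = base frame: x ahead of the robot, y to its left, z up, the work surface at z = 0. Lengths are in m, angles in rad, forces in N, time in s.
With the tool pointing down it reaches from about 0.425 to 0.875 m from the base axis. Payload 4.7 kg.
Tool frame: the origin (TCP) lies at the very end of the fingers, on their centre line; the grasp point (between the pads) lies 19 mm behind it; z points along the fingers, y is the line along which they close (so a half turn about z gives the same grasp; the last joint's range is limited). The gripper opens to 87 mm and grips with 3 to 60 N. Pads are 19 mm wide; open, the fingers measure 117 mm over their backs; the gripper's body (75 mm by 190 mm) begins 51 mm behind the grasp point.
Start: joints at [1.297, 0.321, -0.07, 1.45, 0.023, 1.371, -0.057], TCP at [0.184, -0.623, 0.223] pointing down, gripper open.
Joint ranges: [-2.86, 2.86], [-0.3, 2.09], [-1.38, 1.24], [0.06, 2.45], [-1.56, 4.7], [0.09, 2.05], [-2.69, 2.69]. Speed limits (rad/s): [2.57, 2.57, 3.14, 3.14, 3.14, 3.14, 3.14].

INTERFACE

Orientations are given as a rotation vector (axis times angle).
In Python, from bench import ctrl, get_image, job gives the robot as it stands.
- The arm moves only by the shell command python3 -m crank 'ROWS' [FORCE]. ROWS is JSON, a list that holds one entry, the list of rows, each a list of 5 numbers: the shift along the tool's x, y, z in mm, then the turn about the tool's z in rad, then the closure, from -1 (fully open) to 1 (shut), so that 0 is half open. A call has 1 to 10 rows; each row shifts and turns the commanded pose from where the row before left it, along the tool's axes as they then stand; what a row does not reach is not made up. A row lasts 1/12 s, in which the tool goes at most 41.7 mm and 7.16 degrees, less where a joint would pass 70% of its speed; a pose out of reach is approached as far as the arm can. A call with a gripper value outside its range is refused whole. The fingers move at their own pace and stop on an object; FORCE is the grip in N (left out, the last holds). Time passes only in rows, so rows that do not move let the fingers close. It gives the time, the measured TCP pose, the force, the opening and the grip force at its end, in the units of the state.
- ctrl.get_state(): the state, without advancing time (a new reading comes with each control period).
- get_image(name): name is "scene" or "top"; returns a dict with "pixels" (384x512x3 uint8, red, green, blue), "fx", "fy", "cx", "cy" (pixels), "k1" (the pictures are not rectified: a ray, as slopes to the right and down, at radius r is drawn at 1 + k1 r^2 times it, then the intrinsics apply), "T" (4x4, takes a point from camera to world coordinates). Camera axes: x right, y down, z forward; pixel columns grow to the right and rows downward; lengths in m; the calibration is good to about 2 mm. A picture is of the moment at which its call begins. There is no depth.
- job.close_job(): hands the job in; it is judged then, once.
The state is a dict: "time": time; "joint_positions": joint angles; "qd": joint speeds; "joint_torque": joint torques, N m; "position": TCP position; "tool_rot": TCP orientation; "ft_force": force on the tool from outside, world axes, zero at the start; "torque": the same for the moment, N m; "grip_width": opening from 0.0 (shut) to 1.0 (fully open); "grip_force": force on a finger pad.
Only numpy, scipy, OpenCV 4.12 (cv2) and the standard library are available. Lean on these libraries where they do the work, as an engineer would, in place of code of your own. Each camera call takes 0.05 s, during which the arm holds its last target. There are 200 camera calls.

TASK

The glue has set, so release the model ship hull from the wooden gluing clamp. Draw the jammed wedge up out of its slot, where only its top edge stands proud, and set it down gently inside the open kit-box tray; do not drop it. Also push the clamp's sliding jaw, the block with the knob, all the way back to its stop. Leave the hull standing where it was clamped and do not disturb the things round about.

Things in the scene. Friction and masses are not known exactly. Their poses are not given: they have to be found in the camera images.
- clamp: Wooden gluing clamp, fixed to the worktop. Origin on the worktop, z up; it runs along its own y. Board 84 mm wide (x), 12 mm thick, from y -106 to +72 mm. Along y in mm: end block -106 to -80; wedge slot; sliding jaw to -5; hull -5 to +25; spring-pressed plate to +34 (top 52 mm over the worktop); fence +52 to +72. End block, jaw, fence and the slot's side cheeks all have flat tops at z = 60 mm.
- wedge: Loose brown hardwood wedge: 48 mm wide (x), 62 tall, 20 thick at the foot, 28 at the top (face y = -10 mm plumb, the other sloping from y = 10 to 18 mm), 60 to 100 g. Origin at its foot, z up. Starts jammed upright in the slot, parallel to the clamp, foot 16 mm over the worktop: its top 18 mm stand over the clamp's tops. Stands stably on its foot.
- wedge_top (a point): Middle of the wedge's top face, 62 mm above its foot.
- jaw (a joint): Travel of the sliding jaw in m: 0 clamped at the start, growing as it goes back along the clamp's -y (to the end block); its stop is at 0.0185. Goes to about 0.003 by itself when the wedge is drawn; beyond that it moves only when pushed with more than about 2 N, and stays where it is left.
- jaw_knob (a point): Centre of the top of the upright round wooden knob on the jaw: 14 mm diameter (17 mm collar in its lowest 4 mm), 30 mm tall, top 90 mm over the worktop, foot on the jaw's top. Moves with the jaw. At the start at clamp x 0, y -17 mm.
- hull: Loose grey plastic model ship hull, 112 mm long (x, lying across the clamp), 30 wide (y), highest fitting 30 mm over its flat bottom. Origin at the middle of its bottom, z up; stands on the clamp's cork bed 14 mm over the worktop, so its highest point is 44 mm over the worktop, below the jaw's top. The springs shift it about 3 mm when the wedge is drawn.
- kit_tray: Open printed cardboard kit-box tray, fixed, 135 mm (x) by 330 mm (y), walls 50 mm high and 2 mm thick, floor 2 mm above the worktop. Origin on the worktop under its middle. Empty but for the flat sheets on its floor.
- cement_bottle: Bystander: small white-capped bottle, 31 mm diameter, 52 mm tall, origin under its middle.
- tape: Bystander: roll of masking tape, 44 mm diameter, 30 mm tall, lying flat, origin under its middle.
- file: Bystander: needle file with a red grip, 155 mm long (its y), 9 mm wide, lying flat on the cutting mat to the right of the clamp, origin under its middle.
- jar: Bystander: small paint jar with a dark lid, 30 mm diameter, 39 mm tall, origin under its middle; stands left of the tray.
- slot (a point): Middle of the wedge slot at the level of the clamp's tops, 60 mm over the worktop (clamp x 0, y -67 mm). The slot is closed at its ends by cheeks (clamp x 31 to 42 mm and -42 to -31, y -80 to -14). The springs pinch the wedge in it through plate, hull and jaw: drawing the wedge takes about 8 to 14 N at first, less as it rises.
- magnifier_lamp: Fixed magnifier lamp to the right of the work, 300 mm tall with its ring of about 110 mm at the top, origin on the worktop at its foot. The robot starts on the far side of it: draw the tool in towards the base, at about 0.33 m height, to swing past it.
Things that resemble listed ones, but are neither listed nor needed, are in the scene too. Several things have the shape of the wedge; the one meant has the colours described above.

How it is judged:
By the outcome, as a careful person would: the job done as asked, in the order asked, and still so for the second after the job is handed in, with the robot touching nothing.
It also fails if it takes over 43 s, if anything falls off the work surface, if the arm or the gripper's body presses on something with over 40 N, if the wrist force passes 120 N, or if a joint passes its speed limit or range.

## Working session

There is one attempt and no reset: what is moved stays moved. The work goes in short steps, Python scripts to look and compute and a shell command to move; the robot and the scene stay as the last step left them, time stands still between calls to the robot, and variables do not carry over. Pictures are saved under pics/ and viewed, at most 13 in all, crops included, and the job is handed in when it is done.

```bash
mkdir -p pics; ls; cat > h.py <<'E'
import numpy as np,cv2
from bench import ctrl,get_image,job
from scipy.spatial.transform import Rotation as R
def K(im): return np.array([[im['fx'],0,im['cx']],[0,im['fy'],im['cy']],[0,0,1.]]),np.array([im['k1'],0,0,0.])
def ray(im,uv,z):
    k,d=K(im); p=cv2.undistortPoints(np.array([[uv]],float),k,d)[0,0]
    T=np.array(im['T']); v=T[:3,:3]@[p[0],p[1],1]; o=T[:3,3]
    return o+v*(z-o[2])/v[2]
def proj(im,P):
    k,d=K(im); T=np.linalg.inv(np.array(im['T']))
    return cv2.projectPoints(np.array(P,float).reshape(-1,3),cv2.Rodrigues(T[:3,:3])[0],T[:3,3],k,d)[0][:,0]
def save(im,n,crop=None,s=1):
    a=im['pixels'][:,:,::-1]
    if crop: a=a[crop[1]:crop[3],crop[0]:crop[2]]
    cv2.imwrite('pics/'+n,cv2.resize(a,None,fx=s,fy=s,interpolation=cv2.INTER_CUBIC))
E
python3 - <<'E'
from h import *
import pickle
for n in('scene','top'):
    im=get_image(n); pickle.dump(im,open(n+'0.pkl','wb')); save(im,n+'0.png',s=1.5); print(n,np.round(im['T'],3).tolist(),im['fx'],im['k1'])
s=ctrl.get_state(); print({k:np.round(v,3) for k,v in s.items()})
print(R.from_rotvec(s['tool_rot']).as_matrix().round(3))
E
```

```text
pics
scene [[0.598, -0.379, 0.707, -0.162], [-0.802, -0.294, 0.521, -0.56], [0.011, -0.878, -0.479, 0.563], [0.0, 0.0, 0.0, 1.0]] 438.90509859055896 -0.08191272790051643
top [[0.133, -0.965, 0.227, 0.248], [-0.991, -0.13, 0.03, -0.045], [0.001, -0.229, -0.973, 1.27], [0.0, 0.0, 0.0, 1.0]] 451.61325859910255 0.013694403246971121
{'time': np.float64(0.1), 'joint_positions': array([ 1.297,  0.322, -0.07 ,  1.452,  0.023,  1.371, -0.057]), 'qd': array([-0.   ,  0.   , -0.   , -0.002,  0.001, -0.002, -0.001]), 'joint_torque': array([ 0.0000e+00, -4.9257e+01, -4.0600e-01, -3.1340e+01, -6.4000e-02,
        3.9000e-02,  0.0000e+00]), 'position': array([ 0.184, -0.623,  0.222]), 'tool_rot': array([-3.107e+00, -4.500e-01,  1.000e-03]), 'ft_force': array([-0.068,  0.391, -1.388]), 'torque': array([0.018, 0.032, 0.016]), 'grip_force': np.float64(0.0), 'grip_width': np.float64(0.999)}
[[ 0.959  0.284 -0.001]
 [ 0.284 -0.959  0.002]
 [-0.    -0.002 -1.   ]]
```

View pics/scene0.png

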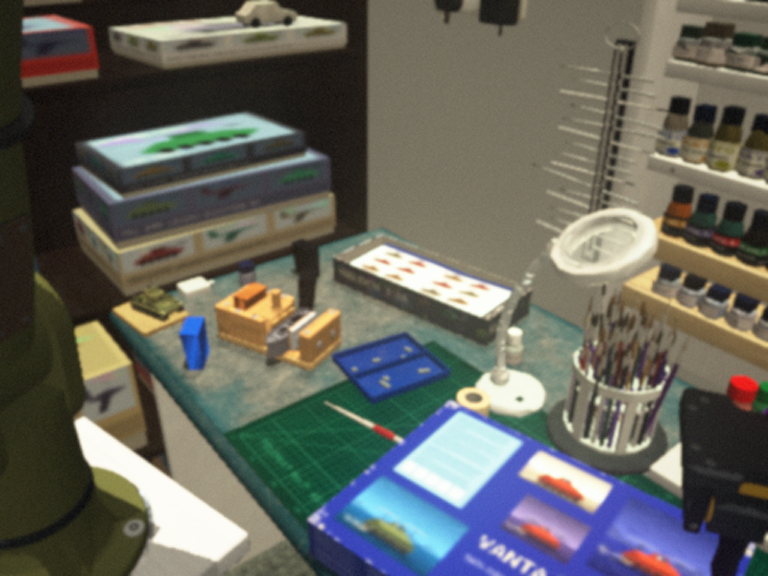

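View pics/top0.png

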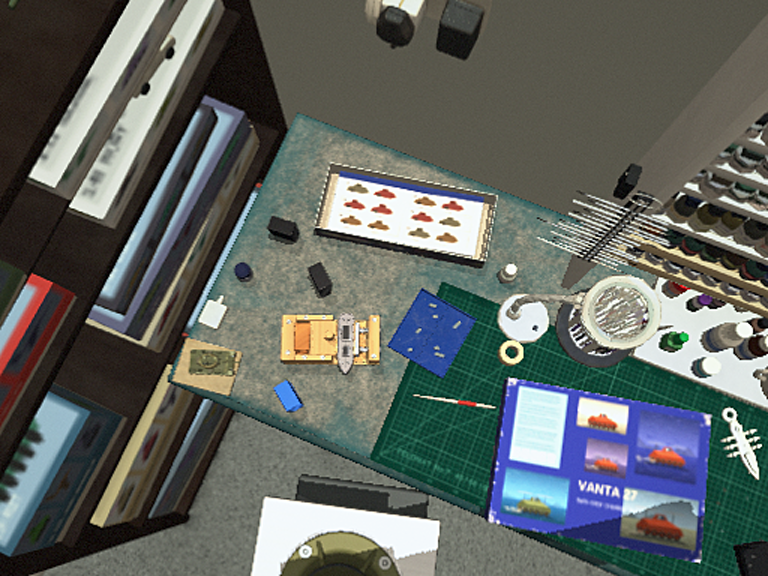

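Scene: candidates for the wedge (top picture, 1.5× px): brown in the clamp at (302,335), blue (287,396), black (320,278), and black (283,228). The brown one in the slot fits the description. Tray is at (405,213), lamp foot (523,318), fence (373,338). Close crop next.

```bash
python3 - <<'E'
from h import *
im=get_image('top'); save(im,'c1.png',(175,195,265,260),8)
sc=get_image('scene'); save(sc,'c2.png',(130,160,250,250),6)
E
```

```text
(no output)
```

View pics/c1.png

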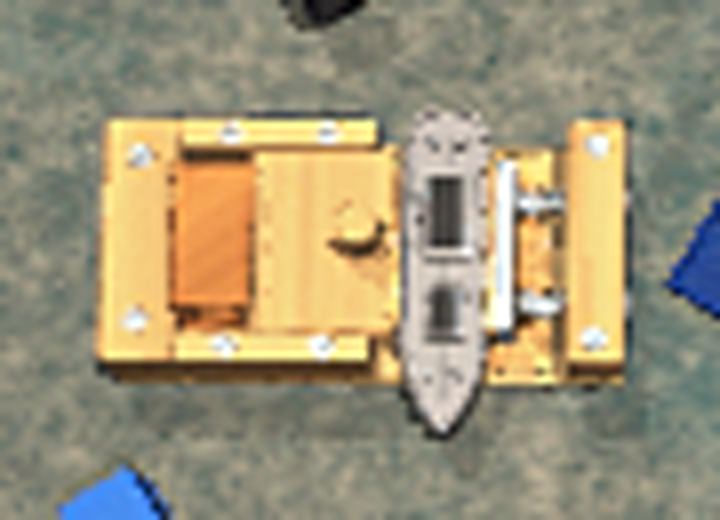

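View pics/c2.png

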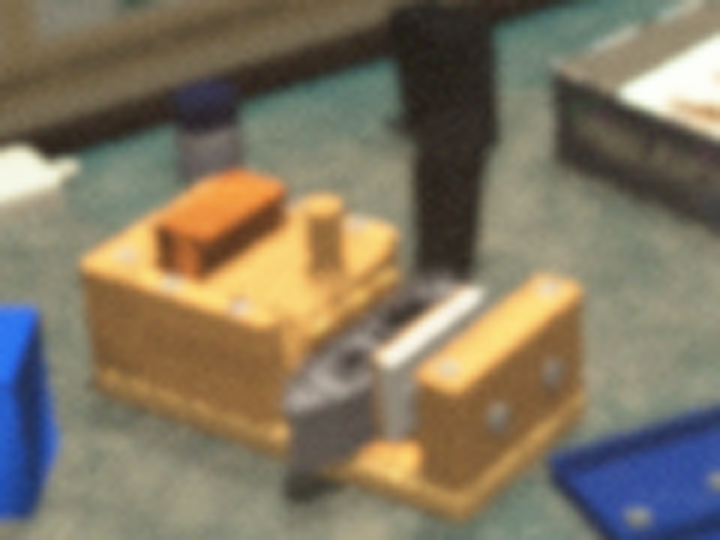

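```bash
python3 - <<'E'
from h import *
import pickle
im=pickle.load(open('top0.pkl','rb'))
from scipy.optimize import least_squares
c=lambda u,v:(175+(u+.5)/8-.5,195+(v+.5)/8-.5)
f=lambda u,v:((u+.5)/1.5-.5,(v+.5)/1.5-.5)
P=np.array([[-42,-106,60],[42,-106,60],[-42,72,60],[42,72,60],[-24,-10-67+4-4,78]])[:4]/1e3
uv=np.array([c(105,118),c(98,360),c(626,120),c(622,365)])
def W(p,P): return P@R.from_euler('z',p[2]).as_matrix().T+[p[0],p[1],0]
s=least_squares(lambda p:(proj(im,W(p,P))-uv).ravel(),[.6,.1,3.14]); p=s.x; print('clamp',p,np.degrees(p[2]),s.fun.round(2))
for n,z,pts in[('wedge',.078,[(182,162),(252,160),(248,307),(175,305)]),('knob',.09,[(358,222)])]:
    w=np.array([ray(im,c(*q),z) for q in pts]); l=(w-[p[0],p[1],0])@R.from_euler('z',p[2]).as_matrix()
    print(n,w.mean(0).round(4),(l*1e3).round(1).tolist())
print('knob/slot/expected',W(p,np.array([[0,-.017,.09],[0,-.067,.06]])).round(4))
for n,z,pts in[('tray',.05,[(331,163),(497,193),(484,265),(315,235)]),('blk',.06,[(320,278),(283,228)]),('jar',.039,[(243,270)]),('blue',.06,[(287,390)]),('bottle',.05,[(508,270)]),('tape',.03,[(511,351)]),('lampfoot',.01,[(523,318)]),('ring',.3,[(620,312)])]:
    w=np.array([ray(im,f(*q),z) for q in pts]);print(n,w[:,:2].round(3).tolist(),w.mean(0).round(3), np.linalg.norm(np.diff(w,axis=0),axis=1).round(3))
E
```

```text
clamp [0.44488665 0.06290717 3.26866709] 187.2808289503055 [ 0.06 -0.15 -0.36  0.17  0.03  0.01  0.28 -0.05]
wedge [0.4354 0.1275 0.078 ] [[-22.9, -76.9, 78.0], [-23.8, -53.4, 78.0], [26.0, -53.2, 78.0], [25.5, -77.4, 78.0]]
knob [0.4436 0.0792 0.09  ] [[-0.7, -16.3, 90.0]]
knob/slot/expected [[0.4427 0.0798 0.09  ]
 [0.4364 0.1294 0.06  ]]
tray [[0.783, 0.131], [0.764, -0.194], [0.618, -0.184], [0.634, 0.139]] [ 0.699 -0.027  0.05 ] [0.325 0.146 0.323]
blk [[0.549, 0.115], [0.636, 0.199]] [0.593 0.157 0.06 ] [0.121]
jar [[0.551, 0.264]] [0.551 0.264 0.039] []
blue [[0.338, 0.141]] [0.338 0.141 0.06 ] []
bottle [[0.614, -0.229]] [ 0.614 -0.229  0.05 ] []
tape [[0.466, -0.252]] [ 0.466 -0.252  0.03 ] []
lampfoot [[0.536, -0.272]] [ 0.536 -0.272  0.01 ] []
ring [[0.497, -0.359]] [ 0.497 -0.359  0.3  ] []
```

```bash
python3 -m crank '[[[0,-38,-24,0,-1],[0,-38,-24,0,-1],[0,-38,-24,0,-1],[0,-38,-24,0,-1],[0,-38,-12,0,-1],[0,0,0,0,-1]]]'
```

```text
time: 0.7
position: [0.1328, -0.4482, 0.3283]
tool_rot: [3.104, 0.45, 0.001]
ft_force: [-0.9, -1.1, -1.0]
grip_width: 0.998
grip_force: 0.0
```

```bash
python3 -m crank '[[[40,-2,0,-0.086,-1],[40,-2,0,-0.086,-1],[40,-2,0,-0.086,-1],[40,-2,0,-0.086,-1],[40,-2,0,-0.086,-1],[40,-2,0,-0.086,-1],[40,-2,0,-0.086,-1],[40,-2,0,-0.086,-1],[40,-2,0,-0.086,-1],[40,-2,0,-0.086,-1]]]'
```

```text
time: 1.53
position: [0.4257, -0.1926, 0.3231]
tool_rot: [-2.634, -1.711, -0.001]
ft_force: [0.2, -0.1, -0.2]
grip_width: 0.999
grip_force: 0.0
```

```bash
python3 -m crank '[[[40,-2,0,-0.086,-1],[40,-2,0,-0.086,-1],[40,-2,0,-0.086,-1],[40,-2,0,-0.086,-1],[40,-2,0,-0.086,-1],[40,-2,0,-0.086,-1],[0,0,0,0,-1]]]'
cat >> h.py <<'E'
def go(x,y,yaw_deg=7.28,z=None):
    s=ctrl.get_state(); M=R.from_rotvec(s['tool_rot']).as_matrix(); p=np.array(s['position'])
    d=np.array([x,y,p[2] if z is None else z])-p
    a=np.arctan2(M[1,1],M[0,1]); t=(np.radians(yaw_deg)-a+np.pi)%(2*np.pi)-np.pi
    print('pos',p.round(4),'yaw y',np.degrees(a).round(2),'tool shift mm',(M.T@d*1e3).round(1),'turn',round(-t,3),'f',np.round(s['ft_force'],1))
E
python3 -c "
from h import *
go(.4362,.1285)"
```

```text
time: 2.12
position: [0.4611, 0.0505, 0.3239]
tool_rot: [-2.095, -2.339, -0.004]
ft_force: [-1.3, 1.1, 0.2]
grip_width: 0.996
grip_force: 0.0
pos [0.4611 0.0505 0.3239] yaw y 6.31 tool shift mm [ 80.3 -16.2   0.2] turn -0.017 f [-1.3  1.1  0.2]
```

```bash
python3 -m crank '[[[40,-8,0,-0.017,-1],[40,-8,30,0,-1],[0,0,40,0,-1],[0,0,40,0,-1],[0,0,40,0,-1],[0,0,30,0,-1],[0,0,0,0,-1]]]'
python3 - <<'E'
from h import *
go(.4362,.1285)
im=get_image('top'); save(im,'t2.png',(165,185,265,260),8)
s=get_image('scene'); save(s,'s2.png',(110,120,260,230),5)
p=np.array(ctrl.get_state()['position']); print(proj(im,[p]),proj(s,[p]))
E
```

```text
time: 2.7
position: [0.4354, 0.1105, 0.1432]
tool_rot: [-2.09, -2.335, 0.011]
ft_force: [-1.5, -0.3, 1.6]
grip_width: 0.995
grip_force: 0.0
pos [0.4354 0.1105 0.1432] yaw y 6.32 tool shift mm [17.8  2.7 -0. ] turn -0.017 f [-1.5 -0.3  1.6]
[[204.52333077 217.98667907]] [[170.48437773 165.98261812]]
```

View pics/s2.png

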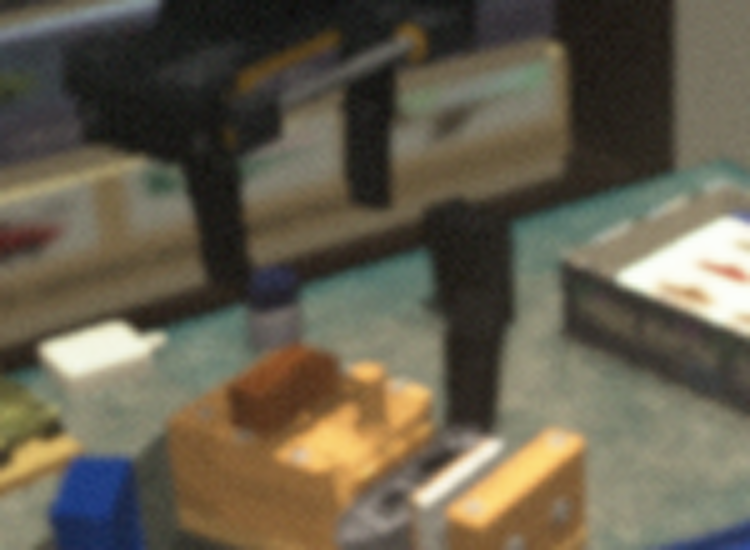

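The picture shows the open fingers at (220,230) and (370,160) above the brown wedge (285,390), clear of the knob. I'll centre and go down.

```bash
python3 -m crank '[[[18,3,0,-0.017,-1],[0,0,30,0,-1],[0,0,25,0,-1],[0,0,17,0,-1],[0,0,0,0,-1],[0,0,0,0,-1]]]'
python3 - <<'E'
from h import *
go(.4362,.1285,z=.0625)
E
```

```text
time: 3.3
position: [0.4425, 0.1301, 0.0785]
tool_rot: [2.076, 2.357, 0.003]
ft_force: [-0.5, -0.2, 1.0]
grip_width: 1.003
grip_force: 0.0
pos [0.4425 0.1301 0.0785] yaw y 7.25 tool shift mm [-0.8 -6.5 16. ] turn -0.001 f [-0.5 -0.2  1. ]
```

```bash
python3 -m crank '[[[-1,-6,0,0,-1],[0,0,8,0,-1],[0,0,7,0,-1],[0,0,0,0,-1],[0,0,0,0,-1]]]'
python3 - <<'E'
from h import *
go(.4362,.1285,z=.0625)
im=get_image('scene'); save(im,'s3.png',(120,140,240,230),6)
im=get_image('top'); save(im,'t3.png',(165,185,265,260),8)
E
```

```text
time: 3.72
position: [0.435, 0.1279, 0.0617]
tool_rot: [-2.076, -2.358, 0.001]
ft_force: [1.1, 0.6, -0.7]
grip_width: 1.003
grip_force: 0.0
pos [0.435  0.1279 0.0617] yaw y 7.27 tool shift mm [ 0.4  1.3 -0.8] turn -0.0 f [ 1.1  0.6 -0.7]
```

View pics/s3.png

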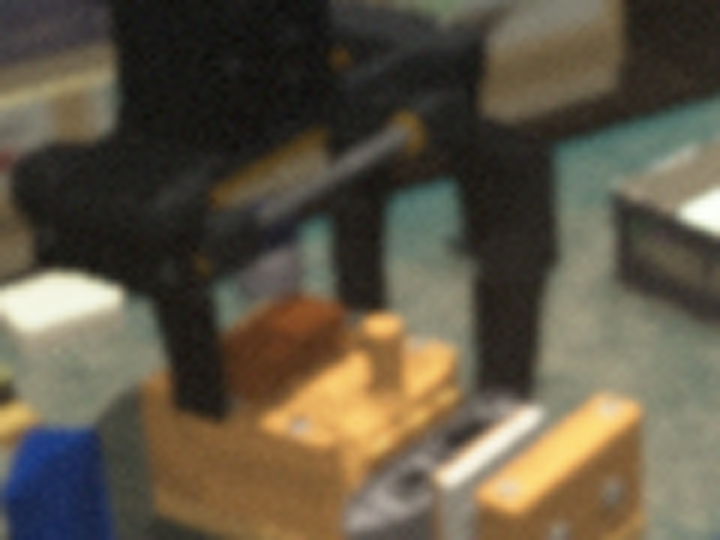

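Fingers at (195,410) and (360,300) straddle the wedge's ends just above the cheeks. I'll close.

```bash
python3 -m crank '[[[0,1,0,0,1],[0,0,0,0,1],[0,0,0,0,1],[0,0,0,0,1],[0,0,0,0,1],[0,0,0,0,1],[0,0,0,0,1],[0,0,0,0,1]]]' 60
```

```text
time: 4.48
position: [0.4347, 0.128, 0.0616]
tool_rot: [-2.075, -2.357, 0.005]
ft_force: [-3.8, -0.7, 4.4]
grip_width: 0.547
grip_force: 60.0
```

```bash
python3 -m crank '[[[0,0,-3,0,1],[0,0,-3,0,1],[0,0,-3,0,1],[0,0,-3,0,1],[0,0,-3,0,1],[0,0,-3,0,1]]]' 60;  python3 -m crank '[[[0,0,-3,0,1],[0,0,-3,0,1],[0,0,-4,0,1],[0,0,-4,0,1],[0,0,-4,0,1],[0,0,0,0,1]]]' 60
```

```text
time: 4.98
position: [0.4366, 0.1282, 0.0804]
tool_rot: [2.076, 2.357, 0.001]
ft_force: [0.0, 0.1, -2.6]
grip_width: 0.542
grip_force: 60.0
time: 5.48
position: [0.437, 0.1282, 0.0989]
tool_rot: [2.075, 2.357, 0.001]
ft_force: [1.0, -1.4, -0.4]
grip_width: 0.542
grip_force: 60.0
```

```bash
python3 -m crank '[[[0,0,-12,0,1],[0,0,-20,0,1],[0,0,-25,0,1],[0,0,-15,0,1],[0,0,0,0,1],[0,0,0,0,1]]]'
python3 - <<'E'
from h import *
go(.69,.05)
im=get_image('scene'); save(im,'s4.png',(110,100,290,235),4.4)
E
```

```text
time: 5.98
position: [0.4368, 0.1284, 0.1707]
tool_rot: [2.075, 2.356, 0.002]
ft_force: [0.1, -0.1, -1.4]
grip_width: 0.546
grip_force: 60.0
pos [0.4368 0.1284 0.1707] yaw y 7.27 tool shift mm [-109.8  241.2    0.6] turn -0.0 f [ 0.1 -0.1 -1.4]
```

View pics/s4.png

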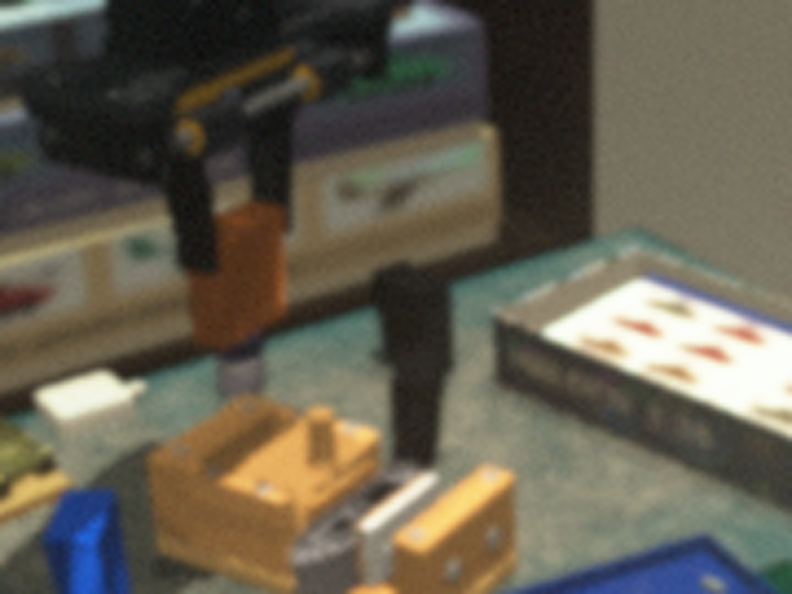

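The wedge hangs upright in the fingers at (240,275), clear of the slot; jaw and hull are in place. I'll carry it to the tray.

```bash
python3 -m crank '[[[-8,12,0,0,1],[-16,25,0,0,1],[-20,31,0,0,1],[-22,35,0,0,1],[-22,35,0,0,1],[-22,35,0,0,1],[-20,31,0,0,1],[-16,25,0,0,1],[-10,14,0,0,1],[-5,7,0,0,1]]]'
python3 -m crank '[[[0,0,0,0,1],[0,0,0,0,1],[0,0,0,0,1]]]'
python3 - <<'E'
from h import *
go(.705,0,z=.05)
im=get_image('top'); save(im,'t4.png',(190,90,350,210),5)
p=np.array(ctrl.get_state()['position']); print(((proj(im,[p,p-[0,0,p[2]-.002]])-[190,90])*5).round())
E
```

```text
time: 6.87
position: [0.7054, -0.002, 0.1664]
tool_rot: [-2.077, -2.353, 0.003]
ft_force: [-0.5, -0.8, -1.7]
grip_width: 0.543
grip_force: 60.0
time: 7.12
position: [0.7032, 0.0018, 0.1696]
tool_rot: [-2.072, -2.359, 0.001]
ft_force: [0.4, -0.3, -0.4]
grip_width: 0.547
grip_force: 60.0
pos [0.7032 0.0018 0.1696] yaw y 7.4 tool shift mm [ -2.1   1.7 119.5] turn 0.002 f [ 0.4 -0.3 -0.4]
[[357. 166.]
 [354. 277.]]
```

View pics/t4.png

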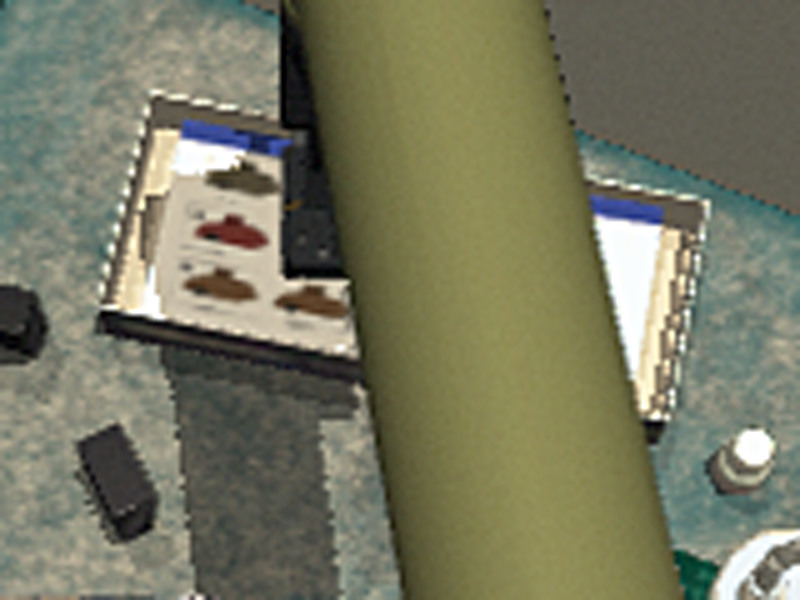

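The tray's top edges at u≈354 run from v≈133 to 361. The tool at 50 mm height projects to v≈245, so it is centred. Lowering.

```bash
python3 -m crank '[[[0,0,20,0,1],[0,0,30,0,1],[0,0,30,0,1],[0,0,20,0,1],[0,0,10,0,1],[0,0,3,0,1],[0,0,0,0,1],[0,0,0,0,1]]]'; python3 -m crank '[[[0,0,2,0,1],[0,0,1,0,1],[0,0,0,0,1],[0,0,0,0,1]]]'
```

```text
time: 7.83
position: [0.7055, 0.0006, 0.0588]
tool_rot: [2.074, 2.357, 0.003]
ft_force: [0.2, -0.3, -0.8]
grip_width: 0.546
grip_force: 60.0
time: 8.17
position: [0.7048, 0.0001, 0.0544]
tool_rot: [2.076, 2.357, 0.0]
ft_force: [0.3, 0.2, -1.8]
grip_width: 0.548
grip_force: 60.0
```

```bash
python3 -m crank '[[[0,0,1.5,0,1],[0,0,1,0,1],[0,0,0,0,1],[0,0,0,0,1]]]'; python3 -m crank '[[[0,0,1,0,1],[0,0,0,0,1],[0,0,0,0,1]]]';python3 -m crank '[[[0,0,1,0,1],[0,0,0,0,1],[0,0,0,0,1]]]'
```

```text
time: 8.5
position: [0.7045, 0.0001, 0.0511]
tool_rot: [-2.076, -2.358, 0.0]
ft_force: [0.5, 0.8, -0.4]
grip_width: 0.548
grip_force: 60.0
time: 8.75
position: [0.7045, 0.0002, 0.0502]
tool_rot: [-2.076, -2.358, 0.0]
ft_force: [-0.1, -0.3, -0.7]
grip_width: 0.545
grip_force: 60.0
time: 9.0
position: [0.7045, 0.0001, 0.0492]
tool_rot: [-2.076, -2.358, 0.0]
ft_force: [0.5, -0.6, -0.2]
grip_width: 0.545
grip_force: 60.0
```

```bash
for i in 1 2 3; do python3 -m crank '[[[0,0,0.7,0,1],[0,0,0,0,1],[0,0,0,0,1]]]'|grep -E "posi|ft"; done
```

```text
position: [0.7045, 0.0001, 0.0486]
ft_force: [-0.1, -0.1, -0.4]
position: [0.7045, 0.0001, 0.0479]
ft_force: [-0.2, 0.4, -1.1]
position: [0.7047, 0.0002, 0.0476]
ft_force: [-1.1, -0.8, 2.8]
```

Contact (2.8 N, and the descent stopped). Releasing.

```bash
python3 -m crank '[[[0,0,0,0,-0.15],[0,0,0,0,-0.3],[0,0,0,0,-0.4],[0,0,0,0,-0.4],[0,0,0,0,-0.4]]]' 10; python3 -m crank '[[[0,0,-6,0,-0.4],[0,0,-12,0,-0.4],[0,0,-25,0,-0.4],[0,0,-35,0,-0.4],[0,0,-35,0,-0.4],[0,0,-10,0,-0.4],[0,0,0,0,-0.4]]]'
python3 - <<'E'
from h import *
go(.69,.05)
im=get_image('scene'); save(im,'s5.png',(150,100,370,260),3.6)
E
```

```text
time: 10.17
position: [0.7045, 0.0001, 0.0471]
tool_rot: [-2.076, -2.358, 0.0]
ft_force: [-0.1, -0.3, 0.2]
grip_width: 0.689
grip_force: 0.0
time: 10.75
position: [0.7072, 0.001, 0.1763]
tool_rot: [2.072, 2.353, 0.009]
ft_force: [-1.1, 0.1, -0.4]
grip_width: 0.7
grip_force: 0.0
pos [0.7072 0.001  0.1763] yaw y 7.28 tool shift mm [ 50.8 -10.8  -0.1] turn -0.0 f [-1.1  0.1 -0.4]
```

View pics/s5.png

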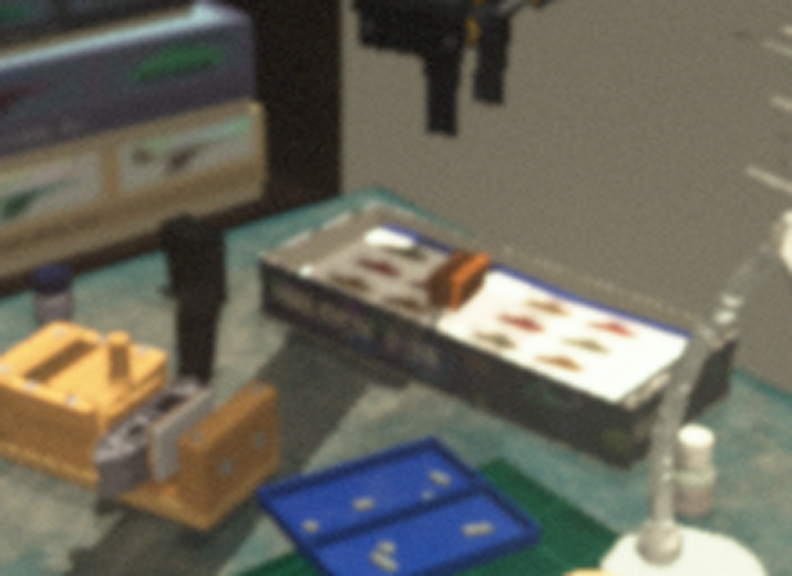

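The wedge stands upright in the tray at (460,280). Moving to the hull side of the knob, closing the fingers on the way.

```bash
python3 -m crank '[[[5,-15,0,0,1],[10,-28,0,0,1],[12,-34,0,0,1],[12,-34,0,0,1],[12,-34,0,0,1],[12,-34,0,0,1],[10,-30,0,0,1],[8,-23,0,0,1],[4,-12,0,0,1],[2,-8,0,0,1]]]' 10
python3 -m crank '[[[0,0,0,0,1],[0,0,0,0,1],[0,0,0,0,1]]]'
python3 -c "
from h import *
go(.4459,.055,z=.071)"
```

```text
time: 11.63
position: [0.4407, 0.0543, 0.1687]
tool_rot: [-2.076, -2.357, 0.005]
ft_force: [-0.3, 0.3, 0.4]
grip_width: 0.044
grip_force: 0.0
time: 11.88
position: [0.4438, 0.0542, 0.1698]
tool_rot: [-2.076, -2.357, 0.0]
ft_force: [0.0, -0.6, -0.3]
grip_width: 0.006
grip_force: 0.0
pos [0.4438 0.0542 0.1698] yaw y 7.24 tool shift mm [ 0.5  2.2 98.8] turn -0.001 f [ 0.  -0.6 -0.3]
```

```bash
python3 -m crank '[[[0,2,20,0,1],[0,0,30,0,1],[0,0,28,0,1],[0,0,14,0,1],[0,0,5,0,1],[0,0,0,0,1],[0,0,0,0,1]]]'
python3 -c "
from h import *
go(.4459,.055,z=.071)
im=get_image('scene'); save(im,'s6.png',(120,140,240,230),6)"
```

```text
time: 12.47
position: [0.4463, 0.0551, 0.0736]
tool_rot: [-2.075, -2.357, -0.002]
ft_force: [-0.2, -0.1, -0.4]
grip_width: 0.008
grip_force: 0.0
pos [0.4463 0.0551 0.0736] yaw y 7.28 tool shift mm [-0.1 -0.4  2.6] turn 0.0 f [-0.2 -0.1 -0.4]
```

View pics/s6.png

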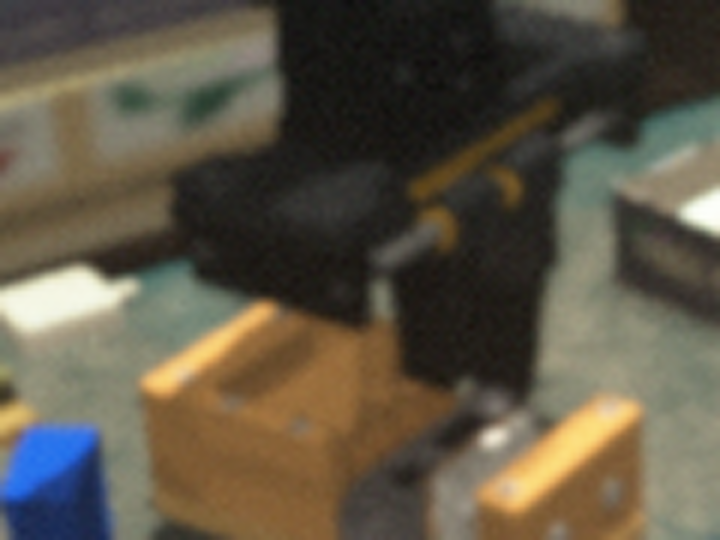

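Closed fingers stand above the hull at (460,370), with the knob at (380,360) ahead of them. Pushing.

```bash
python3 -m crank '[[[4,0,0,0,1],[4,0,0,0,1],[3,0,0,0,1],[2,0,0,0,1],[2,0,0,0,1],[2,0,0,0,1],[0,0,0,0,1]]]'; for i in 1 2 3; do python3 -m crank '[[[1.5,0,0,0,1],[1.5,0,0,0,1],[0,0,0,0,1]]]' |grep -E "pos|ft"; done
```

```text
time: 13.1
position: [0.4438, 0.0718, 0.0735]
tool_rot: [2.075, 2.357, 0.001]
ft_force: [1.2, -0.6, 1.5]
grip_width: 0.008
grip_force: 0.7
position: [0.4432, 0.0748, 0.0733]
ft_force: [1.1, -1.4, 0.8]
position: [0.4426, 0.0779, 0.0732]
ft_force: [0.8, -1.2, 0.7]
position: [0.4422, 0.0809, 0.0732]
ft_force: [1.5, -1.7, 0.6]
```

```bash
for i in 1 2 3 4; do python3 -m crank '[[[1,0,0,0,1],[0,0,0,0,1],[0,0,0,0,1]]]' |grep -E "pos|ft"; done
```

```text
position: [0.4421, 0.0814, 0.0732]
ft_force: [1.7, -3.4, 0.4]
position: [0.4421, 0.0814, 0.0732]
ft_force: [1.5, -5.7, 0.7]
position: [0.4421, 0.0815, 0.0732]
ft_force: [2.4, -6.3, 1.4]
position: [0.4421, 0.0816, 0.0732]
ft_force: [2.5, -8.2, 1.7]
```

Hard stop, and the position matches the full 18.5 mm. A last nudge, then back off and rise.

```bash
python3 -m crank '[[[2,0,0,0,1],[2,0,0,0,1],[0,0,0,0,1],[0,0,0,0,1]]]'; python3 -m crank '[[[-6,0,0,0,1],[-8,0,0,0,1],[-6,0,0,0,1],[0,0,-30,0,1],[0,0,-40,0,1],[0,0,-40,0,1],[10,25,-20,0,1],[0,40,0,0,1],[0,40,0,0,1],[0,0,0,0,1]]]'
python3 - <<'E'
from h import *
im=get_image('scene'); a=im['pixels'][150:290,130:370]
b=get_image('top'); save(b,'t7.png')
save(im,'s7.png',(130,150,370,290),3.3)
E
```

```text
time: 15.18
position: [0.4421, 0.0818, 0.0732]
tool_rot: [2.076, 2.35, -0.01]
ft_force: [3.3, -17.0, 2.1]
grip_width: 0.007
grip_force: 8.2
time: 16.02
position: [0.5517, 0.092, 0.1984]
tool_rot: [-2.07, -2.346, -0.008]
ft_force: [-2.3, -3.5, -2.5]
grip_width: 0.007
grip_force: 0.0
```

View pics/s7.png

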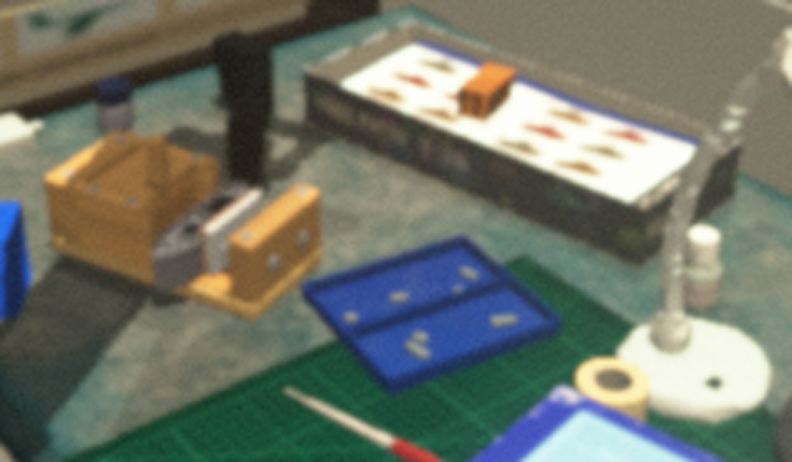

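The jaw with its knob (155,165) is back against its stop. The hull (200,225) stands in place, the wedge (487,90) is upright in the tray, and the bystanders are undisturbed. Handing in.

```bash
python3 -m crank '[[[0,0,0,0,1],[0,0,0,0,1],[0,0,0,0,1]]]' | head -2; python3 -c "
from bench import job; print(job.close_job())"
```

```text
time: 16.37
position: [0.5458, 0.0921, 0.2044]
the job is handed in; nothing more can be done
None
```

The wedge stands upright in the kit tray, the jaw is pushed back to its stop, the hull is still in the clamp, and the job was handed in at about 16 s.

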